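Load the clutch discs and slide them up to the hidden stop

TASK

Lay the wide steel disc flat and centred on the marked circle of the sliding carrier and the smaller, thicker disc centred on top of it. Then push the loaded carrier along its slideway into the grey tunnel until you feel its nose meet the hidden friction stop and have pushed the stop back by about 5 mm, but never by more than 10 mm, keeping the stack centred. Leave the spray can, jar, spanner and carton where they are.

Things in the scene. Friction and masses are not known exactly. Their poses are not given: they have to be found in the camera images.
- slideway: Fixed slideway. Origin at bench height on the lane's centre line; +y is the push direction (within 11 degrees of world y), z up. Steel base 108 mm wide (x), 6 mm thick, y=-250 to +170 mm. Guide rails 10 mm wide, inner faces 44 mm from the centre line, tops 16 mm above the bench, y=-250 to +50. Then a grey tunnel with closed end, y=+50 to +170, 108 mm wide, top 46 mm above the bench.
- tunnel_mouth (a point): Middle of the tunnel's opening (60 mm wide, 34 mm high), on the slideway's base, 6 mm above the bench.
- stop (a joint): How far the stop hidden in the tunnel has been pushed back, m: 0 at the start. Its face waits 15 to 65 mm inside the mouth, different each time, unseen. No spring: it resists with about 10 N of friction on top of the carrier's own, then gives way with the carrier and stays where it is left. Travel 16 mm; wanted 5 mm (2 to 9 pass), over 10 fails.
- carrier: Loose carrier, 0.4-0.6 kg, between the rails, 2 mm play each side; loaded, it slides against 3 to 7 N of friction. Origin: centre of its underside, +y the nose. Plate 84 mm wide, 12 thick, y=-100 to +30 mm; nose 50 mm wide, 12 thick, y=+30 to +100, its tip 20 to 80 mm short of the tunnel at the start; upright push block at the tail, 60 mm wide, y=-100 to -82, top 58 mm above the underside.
- carrier_seat (a point): Centre of the circle (71 mm across) marked on the carrier's top face, 15 mm behind the carrier's middle and 12 mm above its underside.
- carrier_tail (a point): Point in the middle of the push block's rear face, 40 mm above the carrier's underside; push here along the carrier's +y.
- wide_disc: Loose solid steel disc, 66 mm diameter, 12 mm thick, six small dark dots on top, 0.30 kg, lying flat on the bench. Origin at the centre of its underside.
- small_disc: Loose solid steel disc, 56 mm diameter, 18 mm thick, six radial grooves on top, 0.20 kg, lying flat on the bench. Origin at the centre of its underside.
- spray_can: Bystander: upright grey can, 60 mm diameter, 170 mm tall, between the two discs. Origin at the centre of its underside.
- jar: Bystander: upright amber jar, 72 mm diameter, 110 mm tall. Origin at the centre of its underside.
- spanner: Bystander: steel spanner lying flat, 170 mm long along its x, under 45 mm wide and 20 mm high. Origin at the centre of its underside.
- carton: Bystander: cardboard box 90 x 110 x 60 mm high beyond the slideway. Origin at the centre of its underside.
Not all that is in view belongs to the job. What is shaped like the wide_disc but orange is not meant. Leave any blue look-alike of the small_disc alone.

How it is judged:
By the outcome, as a careful person would: the job done as asked, in the order asked, and still so for the second after the job is handed in, with the robot touching nothing.
It also fails if it takes over 72 s, if anything falls off the work surface, if the arm or the gripper's body presses on something with over 40 N, if the wrist force passes 120 N, or if a joint passes its speed limit or range.

ROBOT

A 7-joint arm with a two-finger parallel gripper is mounted at the origin on the work surface. World frame = base frame: x ahead of the robot, y to its left, z up, the work surface at z = 0. Lengths are in mm, angles in rad, forces in N, time in s.
With the tool pointing down it reaches from about 400 to 900 mm from the base axis. Payload 5.5 kg.
Tool frame: the origin (TCP) lies at the very end of the fingers, on their centre line; the grasp point (between the pads) lies arm.tcp_to_grasp behind it (arm.tcp_to_grasp is the distance from the TCP to the grasp point, in mm); z points along the fingers, y is the line along which they close (so a half turn about z gives the same grasp; the last joint's range is limited). The gripper opens to 92 mm and grips with 3 to 60 N. Pads are 19 mm wide; open, the fingers measure 130 mm over their backs; the gripper's body (75 mm by 190 mm) begins 47 mm behind the grasp point.
Start: joints at [-0.937, 0.501, -0.427, 1.55, 0.221, 1.138, -0.21], TCP at [235.498, 605.839, 226.729] pointing down, gripper open.
Joint ranges: [-2.88, 2.88], [-0.31, 2.03], [-1.54, 1.56], [0.2, 2.42], [-1.41, 4.55], [0.19, 2.02], [-2.57, 2.57]. Speed limits (rad/s): [2.57, 2.57, 3.14, 3.14, 3.14, 3.14, 3.14].

INTERFACE

Orientations are given as a 3x3 rotation matrix whose columns are the frame's x, y, z axes.
In Python, from plant import observe, get_image, arm gives the robot as it stands. The module is installed in compiled form; this text tells all that it offers.
- The arm moves only by the shell command python3 -m jog 'ROWS' [FORCE]. ROWS is JSON, a list of rows, each an object with "xyz": the shift along the tool's x, y, z in cm, a list of three; "angular": the turn, a rotation vector about the tool's x, y, z in rad, a list of three; "claw": the opening, from 0 (shut) to 1 (fully open). A call has 1 to 12 rows; each row shifts and turns the commanded pose from where the row before left it, along the tool's axes as they then stand; what a row does not reach is not made up. A row lasts 1/10 s, in which the tool goes at most 50 mm and 8.59 degrees, less where a joint would pass 70% of its speed; a pose out of reach is approached as far as the arm can. A call with a gripper value outside its range is refused whole. The fingers move at their own pace and stop on an object; FORCE is the grip in N (left out, the last holds). Time passes only in rows, so rows that do not move let the fingers close. It gives the time, the measured TCP pose, the force, the opening and the grip force at its end, in the units of the state.
- observe(): the state, without advancing time (a new reading comes with each control period).
- get_image(name): name is "scene" or "top"; returns a dict with "color" (480x640x3 uint8, red, green, blue), "camera_matrix" (3x3 intrinsics, pixels), "camera_from_world" (4x4, takes a point from world to camera coordinates). Camera axes: x right, y up, looking along -z (the intrinsics and any distortion apply to the point x, -y, -z); pixel columns grow to the right and rows downward; lengths in mm; the calibration is good to about 2 mm. A picture is of the moment at which its call begins. There is no depth.
- arm.close_job(): hands the job in; it is judged then, once.
The state is a dict: "time_s": time; "qpos": joint angles; "dq": joint speeds; "joint_torque": joint torques, N m; "position": TCP position; "tool_rot": TCP orientation; "wrist_force": force on the tool from outside, world axes, zero at the start; "moment": the same for the moment, N m; "gripper_width": finger opening in mm; "grasp_force": force on a finger pad.
Only numpy, scipy, OpenCV 4.12 (cv2) and the standard library are available. Lean on these libraries where they do the work, as an engineer would, in place of code of your own. Each camera call takes 0.05 s, during which the arm holds its last target. There are 200 camera calls.

## Working session

There is one attempt and no reset: what is moved stays moved. The work goes in short steps, Python scripts to look and compute and a shell command to move; the robot and the scene stay as the last step left them, time stands still between calls to the robot, and variables do not carry over. Pictures are saved under pics/ and viewed, at most 10 in all, crops included, and the job is handed in when it is done.

```bash
mkdir -p pics; cat > h.py <<'E'
import numpy as np, cv2
from plant import observe, get_image, arm
def snap(n,f):
    d=get_image(n); cv2.imwrite(f,d["color"][:,:,::-1]); np.savez(f[:-4]+'.npz',K=d["camera_matrix"],T=d["camera_from_world"]); return d
def ray(f,u,v,z):
    a=np.load(f[:-4]+'.npz');K,T=a['K'],a['T'];p=np.linalg.inv(K)@[u,v,1];d=T[:3,:3].T@[p[0],-p[1],-p[2]]
    c=-T[:3,:3].T@T[:3,3]; return c+d*(z-c[2])/d[2]
def proj(f,P):
    a=np.load(f[:-4]+'.npz');K,T=a['K'],a['T'];c=T[:3,:3]@P+T[:3,3];q=K@[c[0],-c[1],-c[2]];return q[:2]/q[2]
E
python3 - <<'E'
from h import *
np.set_printoptions(precision=3,suppress=True)
for n in("top","scene"):
    d=snap(n,f"pics/{n}0.png");print(d["camera_matrix"],d["camera_from_world"])
s=observe();print(s,arm.tcp_to_grasp)
E
```

```text
[[446.712   0.    314.798]
 [  0.    446.712 245.589]
 [  0.      0.      1.   ]] [[    0.02     -1.        0.016   -60.249]
 [    0.989     0.022     0.144  -572.007]
 [   -0.145     0.013     0.989 -1016.315]
 [    0.        0.        0.        1.   ]]
[[551.686   0.    319.809]
 [  0.    551.686 238.506]
 [  0.      0.      1.   ]] [[    0.823     0.568    -0.017  -433.218]
 [   -0.418     0.624     0.66    230.044]
 [    0.386    -0.536     0.751 -1553.191]
 [    0.        0.        0.        1.   ]]
{'time_s': 0.1, 'qpos': array([-0.937,  0.502, -0.427,  1.551,  0.221,  1.138, -0.21 ]), 'dq': array([ 0.   , -0.001, -0.   , -0.004,  0.   , -0.001,  0.001]), 'joint_torque': array([ -0.011, -56.788,  -5.839, -27.992,  -0.069,   0.024,   0.   ]), 'position': array([235.348, 605.222, 225.771]), 'tool_rot': array([[-0.932,  0.362, -0.001],
       [ 0.362,  0.932, -0.002],
       [ 0.   , -0.002, -1.   ]]), 'wrist_force': array([-0.197,  0.411, -0.595]), 'moment': array([-0.028,  0.065,  0.013]), 'grasp_force': 0.0, 'gripper_width': 91.92757208988553} 18.8
```

View pics/top0.png

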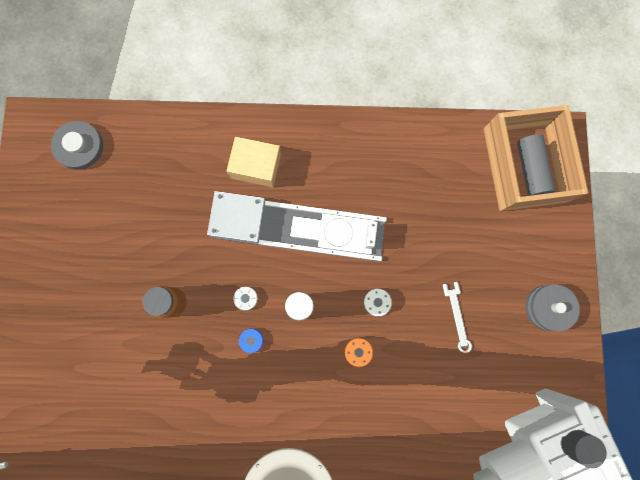

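View pics/scene0.png

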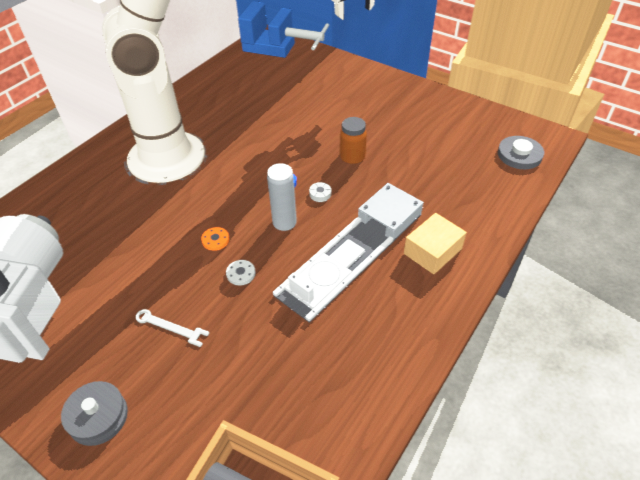

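The top view shows the wide_disc candidates at (378,302), grey with dots, and (359,352), orange. The small_disc candidates are (245,298), steel with grooves, and (251,341), blue. The grey ones fit the description. The can is at (299,306), the jar at (158,301), the spanner at (457,318), the carton at (254,162), the slideway between (210,215) and (385,240), and the marked circle at (338,232). I'll confirm with one enlarged crop.

```bash
python3 - <<'E'
from h import *
a=cv2.imread('pics/top0.png')
c=cv2.resize(a[185:265,200:400],None,fx=4,fy=4,interpolation=cv2.INTER_CUBIC)
e=cv2.resize(a[280:320,220:270],None,fx=6,fy=6,interpolation=cv2.INTER_CUBIC)
f=cv2.resize(a[280:320,353:403],None,fx=6,fy=6,interpolation=cv2.INTER_CUBIC)
o=np.zeros((570,800,3),np.uint8);o[:320]=c;o[325:565,0:300]=e;o[325:565,400:700]=f
cv2.imwrite('pics/crop1.png',o)
E
```

```text
(no output)
```

View pics/crop1.png

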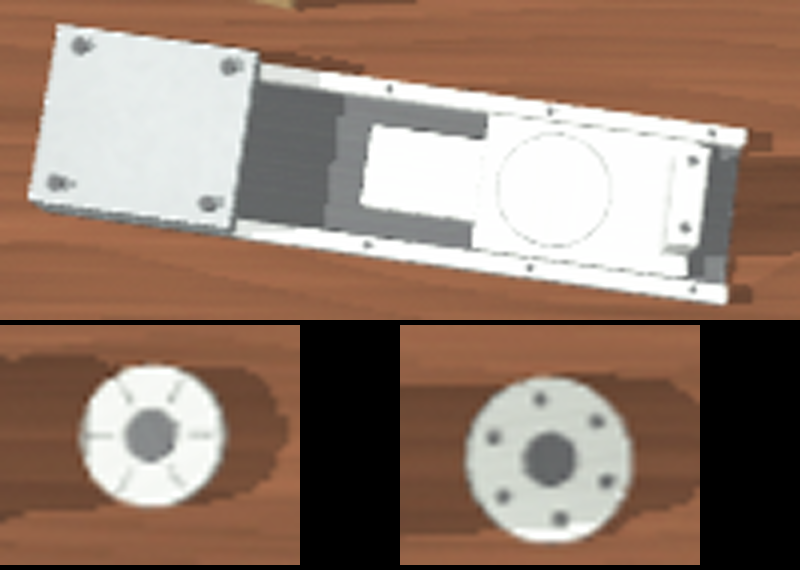

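The crop confirms them: the grooved steel disc centre is at (244.9,297.9), the dotted steel one at (377.4,301.9), and the marked circle at (337.9,232.1). I'll take a scene crop to cross-check the calibration.

```bash
python3 - <<'E'
from h import *
a=cv2.imread('pics/scene0.png')
cv2.imwrite('pics/crop2.png',cv2.resize(a[175:325,220:430],None,fx=3.8,fy=3.8,interpolation=cv2.INTER_CUBIC))
from scipy.optimize import least_squares
f='pics/top0.png'
px=lambda x,y:(200+x/4-.375,185+y/4-.375)
L=[(( -54,170,46),(57,25)),((-54,50,46),(259,52)),((54,50,46),(232,232)),((54,170,46),(30,200)),((-54,-250,16),(747,130)),((54,-250,16),(727,302))]
def tr(p,P): c,s=np.cos(p[2]),np.sin(p[2]); return np.array([p[0]+c*P[0]-s*P[1],p[1]+s*P[0]+c*P[1],P[2]])
# image top is +x => slideway +x side is up
L=[((-P[0],P[1],P[2]),q) for P,q in L]
r=least_squares(lambda p:np.ravel([proj(f,tr(p,P))-px(*q) for P,q in L]),[500,100,0])
print(r.x,r.fun.round(1))
s=ray(f,337.9,232.1,18);w=ray(f,377.4,301.9,12);m=ray(f,244.9,297.9,18)
print('seat',s,'wide',w,'small',m)
c,sn=np.cos(r.x[2]),np.sin(r.x[2]);d=s[:2]-r.x[:2];print('seat in lane',c*d[0]+sn*d[1],-sn*d[0]+c*d[1])
for n,P in(('seat',s),('wide',w),('small',m)):print(n,'scene px',proj('pics/scene0.png',P))
for P,q in L:print(P,proj('pics/scene0.png',tr(r.x,P)))
for n,u,v,z in(('can',299,306,170),('jar',158,301,110),('blue',251,341,18),('orange',359,352,12)):print(n,ray(f,u,v,z))
E
```

```text
[ 6.26377584e+02  3.16961707e+01 -1.13052521e-01] [ 0.6  0.1 -0.2  0.1 -0.3 -0.7 -0.2  0.5 -0.1 -0.1  0.1  0.2]
seat [ 611.11497568 -104.11538289   18.        ] wide [ 444.41991382 -201.42505538   12.        ] small [447.33978784 115.10591915  18.        ]
seat in lane 0.1559759739664326 -136.66638570121327
seat scene px [324.25131607 273.08577531]
wide scene px [240.29363773 270.48607711]
small scene px [319.76992895 189.48157544]
(54, 170, 46) [422.44933954 201.87696584]
(54, 50, 46) [393.48119215 229.51859085]
(-54, 50, 46) [357.41581764 208.29949706]
(-54, 170, 46) [386.90430307 182.49284194]
(54, -250, 16) [308.55620085 318.94288934]
(-54, -250, 16) [272.15342982 292.03985106]
can [429.31482436 -16.74681891 170.        ]
jar [434.51842716 289.52913908 110.        ]
blue [347.27980384  96.57952106  18.        ]
orange [ 326.24294284 -157.88205072   12.        ]
```

View pics/crop2.png

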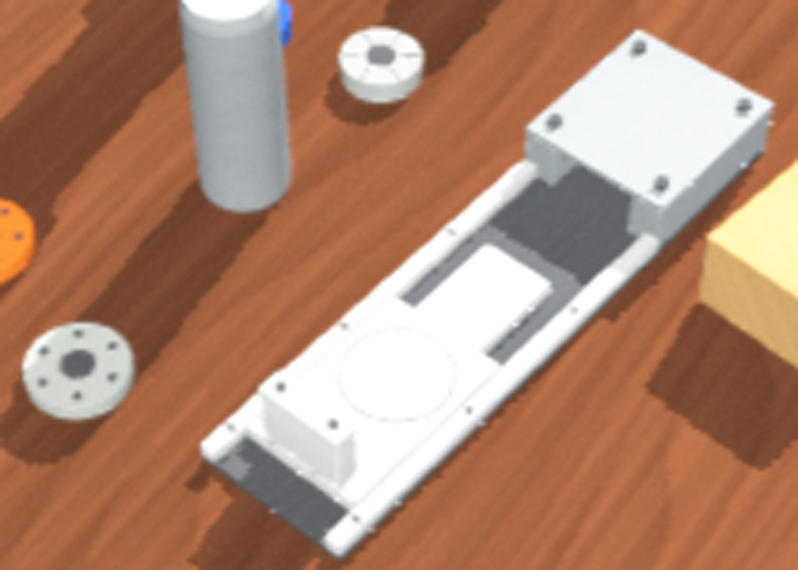

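Both cameras agree to within about 1 mm. Seat is at (611,-104), the wide disc at (444,-201), the small disc at (447,115), and the lane yaw is -0.113. First move: come in and turn the tool so that it closes across the lane.

```bash
python3 -m jog '[{"xyz":[-4.3,-1.9,0],"angular":[0,0,0],"claw":1},{"xyz":[-4.3,-1.9,0],"angular":[0,0,0],"claw":1},{"xyz":[-4.3,-1.9,0],"angular":[0,0,0],"claw":1},{"xyz":[-4.3,-1.9,0],"angular":[0,0,0],"claw":1},{"xyz":[-4.3,-1.9,0],"angular":[0,0,0],"claw":1},{"xyz":[-4.3,-1.9,0],"angular":[0,0,0],"claw":1},{"xyz":[0,0,0],"angular":[0,0,0.146],"claw":1},{"xyz":[0,0,0],"angular":[0,0,0.146],"claw":1},{"xyz":[0,0,0],"angular":[0,0,0.146],"claw":1},{"xyz":[0,0,0],"angular":[0,0,0.146],"claw":1},{"xyz":[0,0,0],"angular":[0,0,0.146],"claw":1},{"xyz":[0,0,0],"angular":[0,0,0.146],"claw":1}]' 25
cat > w.py <<'E'
from h import *
import sys
np.set_printoptions(precision=3,suppress=True)
# usage: w.py x y z : shift in tool cm, rotvec to wanted orientation
from scipy.spatial.transform import Rotation as R
s=observe();T=s['tool_rot'];a=-0.113
W=np.array([[-np.sin(a),np.cos(a),0],[np.cos(a),np.sin(a),0],[0,0,-1]]).T
print('t',s['time_s'],'pos',s['position'],'F',s['wrist_force'],'w',s['gripper_width'],'g',s['grasp_force'],'q',s['qpos'])
print('rotvec',R.from_matrix(T.T@W).as_rotvec())
if len(sys.argv)>3:
    g=np.array(list(map(float,sys.argv[1:4])))-s['position'];print('shift cm now',T.T@g/10,'after turning',W.T@g/10)
E
python3 w.py 444.4 -201.4 100
```

```text
time_s: 1.3
position: [434.4, 405.8, 226.2]
tool_rot: [[-0.313, 0.95, -0.001], [0.95, 0.313, -0.001], [-0.0, -0.001, -1.0]]
wrist_force: [0.8, 0.5, 0.0]
gripper_width: 92.0
grasp_force: 0.0
t 1.3 pos [434.367 405.792 226.202] F [0.766 0.523 0.021] w 91.97770908736526 g 0.0 q [-0.641  0.377 -0.199  1.702  0.083  1.072 -0.548]
rotvec [-0.001  0.001  0.431]
shift cm now [-57.984 -18.019  12.661] after turning [-60.219   7.844  12.62 ]
```

```bash
python3 -m jog '[{"xyz":[0,0,0],"angular":[0,0,0.144],"claw":1},{"xyz":[0,0,0],"angular":[0,0,0.144],"claw":1},{"xyz":[0,0,0],"angular":[0,0,0.144],"claw":1},{"xyz":[-4.3,0.56,0],"angular":[0,0,0],"claw":1},{"xyz":[-4.3,0.56,0],"angular":[0,0,0],"claw":1},{"xyz":[-4.3,0.56,0],"angular":[0,0,0],"claw":1},{"xyz":[-4.3,0.56,0],"angular":[0,0,0],"claw":1},{"xyz":[-4.3,0.56,0],"angular":[0,0,0],"claw":1},{"xyz":[-4.3,0.56,0],"angular":[0,0,0],"claw":1},{"xyz":[-4.3,0.56,0],"angular":[0,0,0],"claw":1},{"xyz":[-4.3,0.56,0],"angular":[0,0,0],"claw":1},{"xyz":[-4.3,0.56,0],"angular":[0,0,0],"claw":1}]' | head -1
python3 -m jog '[{"xyz":[-4.3,0.56,0],"angular":[0,0,0],"claw":1},{"xyz":[-4.3,0.56,0],"angular":[0,0,0],"claw":1},{"xyz":[-4.3,0.56,0],"angular":[0,0,0],"claw":1},{"xyz":[-4.3,0.56,0],"angular":[0,0,0],"claw":1},{"xyz":[-4.3,0.56,0],"angular":[0,0,0],"claw":1},{"xyz":[0,0,0],"angular":[0,0,0],"claw":1},{"xyz":[0,0,0],"angular":[0,0,0],"claw":1}]' | head -1
python3 w.py 444.4 -201.4 30
```

```text
time_s: 2.5
time_s: 3.2
t 3.2 pos [ 447.118 -201.584  226.258] F [-0.391  0.713  0.686] w 91.88690002146174 g 0.0 q [ 0.094  0.188  0.309  1.962 -0.068  1.002  0.324]
rotvec [-0.001 -0.     0.002]
shift cm now [-0.016 -0.25  19.626] after turning [-0.012 -0.272 19.626]
```

```bash
python3 -m jog '[{"xyz":[0,-0.25,4],"angular":[0,0,0],"claw":1},{"xyz":[0,0,4],"angular":[0,0,0],"claw":1},{"xyz":[0,0,4],"angular":[0,0,0],"claw":1},{"xyz":[0,0,4],"angular":[0,0,0],"claw":1},{"xyz":[0,0,3.6],"angular":[0,0,0],"claw":1},{"xyz":[0,0,0],"angular":[0,0,0],"claw":1},{"xyz":[0,0,0],"angular":[0,0,0],"claw":1}]' | head -1
python3 w.py 444.4 -201.4 3
python3 -c "
from h import *
snap('top','pics/top1.png');snap('scene','pics/scene1.png')
a=cv2.imread('pics/top1.png')[260:340,330:430];b=cv2.imread('pics/scene1.png')[220:310,180:300]
o=np.zeros((400,800,3),np.uint8);o[:320,:400]=cv2.resize(a,None,fx=4,fy=4);o[:300,400:]=cv2.resize(b,(400,300));cv2.imwrite('pics/c1.png',o)"
```

```text
time_s: 3.9
t 3.9 pos [ 444.926 -199.117   30.665] F [ 0.473 -0.163  0.984] w 91.9760312969736 g 0.0 q [ 0.169  0.499  0.237  2.099 -0.212  0.568  0.451]
rotvec [-0.002 -0.001  0.007]
shift cm now [-0.236 -0.022  2.766] after turning [-0.233 -0.027  2.767]
```

View pics/c1.png

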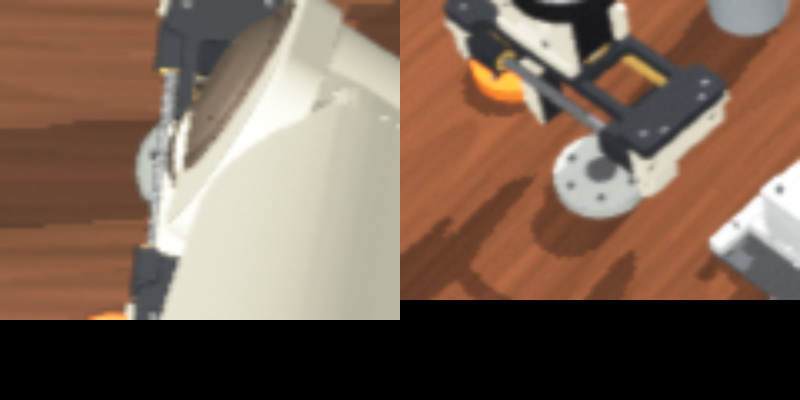

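The crop shows the gripper straddling the dotted grey disc (scene crop (600,180)), with the orange disc clear of the fingers. Descending and gripping.

```bash
python3 -m jog '[{"xyz":[-0.23,-0.02,1],"angular":[0,0,0.006],"claw":1},{"xyz":[0,0,1],"angular":[0,0,0],"claw":1},{"xyz":[0,0,0.75],"angular":[0,0,0],"claw":1},{"xyz":[0,0,0],"angular":[0,0,0],"claw":1},{"xyz":[0,0,0],"angular":[0,0,0],"claw":1}]' | head -1
python3 w.py 444.4 -201.4 3
python3 -m jog '[{"xyz":[0,0,0],"angular":[0,0,0],"claw":0.5},{"xyz":[0,0,0],"angular":[0,0,0],"claw":0.5},{"xyz":[0,0,0],"angular":[0,0,0],"claw":0.5},{"xyz":[0,0,0],"angular":[0,0,0],"claw":0.5},{"xyz":[0,0,0],"angular":[0,0,0],"claw":0.5},{"xyz":[0,0,0],"angular":[0,0,0],"claw":0.5}]' 30 | head -1
python3 w.py 444.4 -201.4 3
```

```text
time_s: 4.5
t 4.5 pos [ 444.451 -202.799    2.877] F [ 0.585 -0.492  0.605] w 92.01059059181323 g 0.0 q [ 0.192  0.554  0.217  2.102 -0.235  0.509  0.47 ]
rotvec [-0.001 -0.    -0.001]
shift cm now [ 0.138 -0.021 -0.012] after turning [ 0.138 -0.021 -0.012]
time_s: 5.1
t 5.1 pos [ 444.963 -202.875    3.364] F [-0.447  0.609  1.664] w 64.82897383805499 g 30.0003844499588 q [ 0.192  0.553  0.218  2.102 -0.235  0.509  0.47 ]
rotvec [ 0.     0.    -0.001]
shift cm now [ 0.14  -0.073  0.036] after turning [ 0.14  -0.073  0.036]
```

```bash
python3 -m jog '[{"xyz":[0,0,-1],"angular":[0,0,0],"claw":0.5},{"xyz":[0,0,-3],"angular":[0,0,0],"claw":0.5},{"xyz":[0,0,-4],"angular":[0,0,0],"claw":0.5},{"xyz":[0,0,-1],"angular":[0,0,0],"claw":0.5},{"xyz":[0,0,0],"angular":[0,0,0],"claw":0.5},{"xyz":[0,0,0],"angular":[0,0,0],"claw":0.5}]' | head -1
python3 w.py 610.9 -105.5 93
```

```text
time_s: 5.7
t 5.7 pos [ 444.084 -202.306   92.569] F [-0.705  0.838 -4.256] w 65.15636444455377 g 29.99944567680359 q [ 0.133  0.385  0.284  2.077 -0.165  0.701  0.41 ]
rotvec [-0.001 -0.    -0.001]
shift cm now [11.511 15.475 -0.054] after turning [11.5   15.484 -0.043]
```

```bash
python3 -m jog '[{"xyz":[1.5,2,0],"angular":[0,0,0],"claw":0.5},{"xyz":[2.5,3.4,0],"angular":[0,0,0],"claw":0.5},{"xyz":[2.5,3.4,0],"angular":[0,0,0],"claw":0.5},{"xyz":[2.5,3.4,0],"angular":[0,0,0],"claw":0.5},{"xyz":[1.7,2.2,0],"angular":[0,0,0],"claw":0.5},{"xyz":[0.8,1.1,0],"angular":[0,0,0],"claw":0.5},{"xyz":[0,0,3],"angular":[0,0,0],"claw":0.5},{"xyz":[0,0,2.5],"angular":[0,0,0],"claw":0.5},{"xyz":[0,0,0.8],"angular":[0,0,0],"claw":0.5},{"xyz":[0,0,0],"angular":[0,0,0],"claw":0.5},{"xyz":[0,0,0],"angular":[0,0,0],"claw":0.5}]' | head -1
python3 w.py 610.9 -105.5 22
```

```text
time_s: 6.8
t 6.8 pos [ 611.717 -106.983   30.454] F [ 0.395  0.218 -2.192] w 64.69485928068947 g 29.999400079250336 q [-0.037  0.668  0.225  1.767 -0.209  0.73   0.182]
rotvec [-0.     0.    -0.002]
shift cm now [ 0.138 -0.098  0.845] after turning [ 0.138 -0.098  0.845]
```

```bash
python3 -m jog '[{"xyz":[0.14,-0.1,0.2],"angular":[0,0,0],"claw":0.5},{"xyz":[0,0,0.3],"angular":[0,0,0],"claw":0.5},{"xyz":[0,0,0.2],"angular":[0,0,0],"claw":0.5},{"xyz":[0,0,0.1],"angular":[0,0,0],"claw":0.5},{"xyz":[0,0,0],"angular":[0,0,0],"claw":0.5},{"xyz":[0,0,0],"angular":[0,0,0],"claw":0.5}]' | head -1
python3 w.py 610.9 -105.5 21.4
```

```text
time_s: 7.4
t 7.4 pos [ 611.09  -104.735   22.267] F [ 0.099 -0.423 -3.677] w 65.28923569797523 g 29.99961018562317 q [-0.038  0.679  0.221  1.772 -0.212  0.714  0.183]
rotvec [ 0.     0.    -0.001]
shift cm now [-0.078 -0.01   0.087] after turning [-0.078 -0.01   0.087]
```

```bash
python3 -c "
from h import *
snap('top','pics/top2.png');snap('scene','pics/scene2.png')
a=cv2.imread('pics/top2.png')[185:265,290:400];b=cv2.imread('pics/scene2.png')[225:325,265:385]
o=np.zeros((480,800,3),np.uint8);o[:291,:400]=cv2.resize(a,(400,291));o[:333,400:]=cv2.resize(b,(400,333));cv2.imwrite('pics/c2.png',o)"
```

```text
(no output)
```

View pics/c2.png

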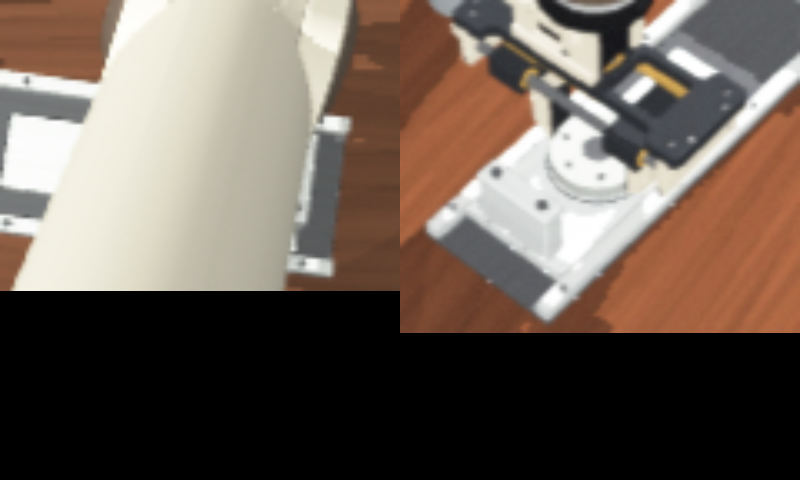

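The scene crop shows the disc just over the marked circle, with the ring evenly visible around (590,160). Setting it down and releasing.

```bash
python3 -m jog '[{"xyz":[-0.06,0,0.05],"angular":[0,0,0],"claw":0.5},{"xyz":[0,0,0.05],"angular":[0,0,0],"claw":0.5},{"xyz":[0,0,0],"angular":[0,0,0],"claw":0.5},{"xyz":[0,0,0],"angular":[0,0,0],"claw":0.5}]' | head -6
python3 w.py 610.9 -105.5 21.4
python3 -m jog '[{"xyz":[0,0,0],"angular":[0,0,0],"claw":0.78},{"xyz":[0,0,0],"angular":[0,0,0],"claw":0.85},{"xyz":[0,0,0],"angular":[0,0,0],"claw":0.9},{"xyz":[0,0,0],"angular":[0,0,0],"claw":0.95},{"xyz":[0,0,-1],"angular":[0,0,0],"claw":1},{"xyz":[0,0,-3],"angular":[0,0,0],"claw":1},{"xyz":[0,0,-4],"angular":[0,0,0],"claw":1},{"xyz":[0,0,-5],"angular":[0,0,0],"claw":1},{"xyz":[0,0,-5],"angular":[0,0,0],"claw":1},{"xyz":[0,0,-3],"angular":[0,0,0],"claw":1}]' | head -1
python3 w.py 447.3 115.1 230
```

```text
time_s: 7.9
position: [611.0, -105.5, 21.5]
tool_rot: [[0.114, 0.994, 0.0], [0.994, -0.114, -0.0], [-0.0, 0.0, -1.0]]
wrist_force: [-0.6, 0.3, 0.5]
gripper_width: 65.3
grasp_force: 30.0
t 7.9 pos [ 611.049 -105.461   21.461] F [-0.565  0.325  0.465] w 65.26175851267833 g 30.000012516975403 q [-0.037  0.68   0.221  1.772 -0.212  0.713  0.184]
rotvec [ 0.     0.    -0.001]
shift cm now [-0.006 -0.014  0.006] after turning [-0.006 -0.014  0.006]
time_s: 8.9
t 8.9 pos [ 612.637 -105.884  236.715] F [ 0.594 -0.881  1.092] w 92.00376645557677 g 0.0 q [-0.09   0.412  0.289  1.642 -0.129  1.1    0.12 ]
rotvec [ 0.006 -0.    -0.001]
shift cm now [ 20.066 -18.953   0.556] after turning [ 20.093 -18.92    0.672]
```

```bash
python3 -m jog '[{"xyz":[3.35,-3.15,0],"angular":[0,0,0],"claw":1},{"xyz":[3.35,-3.15,0],"angular":[0,0,0],"claw":1},{"xyz":[3.35,-3.15,0],"angular":[0,0,0],"claw":1},{"xyz":[3.35,-3.15,0],"angular":[0,0,0],"claw":1},{"xyz":[3.35,-3.15,0],"angular":[0,0,0],"claw":1},{"xyz":[3.35,-3.15,0],"angular":[0,0,0],"claw":1},{"xyz":[0,0,0],"angular":[0,0,0],"claw":1},{"xyz":[0,0,0],"angular":[0,0,0],"claw":1}]' | head -1
python3 w.py 447.3 115.1 40
python3 -c "
from h import *
snap('top','pics/top3.png');snap('scene','pics/scene3.png')
a=cv2.imread('pics/top3.png')[205:265,295:395];b=cv2.imread('pics/scene3.png')[235:325,265:385]
o=np.zeros((540,800,3),np.uint8);o[:240,:400]=cv2.resize(a,(400,240),interpolation=cv2.INTER_CUBIC);o[:300,400:]=cv2.resize(b,(400,300),interpolation=cv2.INTER_CUBIC);
o[240:540,:400]=cv2.resize(a[0:60,10:90],(400,300),interpolation=cv2.INTER_CUBIC)
cv2.imwrite('pics/c3.png',o)
for f in('pics/top3.png','pics/scene3.png'):print(proj(f,np.array([611.1,-104.1,30])),proj(f,np.array([611.1,-104.1,18])))"
```

```text
time_s: 9.7
t 9.7 pos [445.884 116.653 232.117] F [0.63  0.055 0.64 ] w 91.58396928937995 g 0.0 q [-0.466  0.121  0.164  2.018 -0.024  1.002 -0.402]
rotvec [ 0.001 -0.001  0.002]
shift cm now [-0.152  0.132 19.212] after turning [-0.138  0.158 19.212]
[338.2295031  231.23835425] [337.89361585 232.1059127 ]
[324.19193914 269.80106679] [324.24968456 273.07837897]
```

View pics/c3.png

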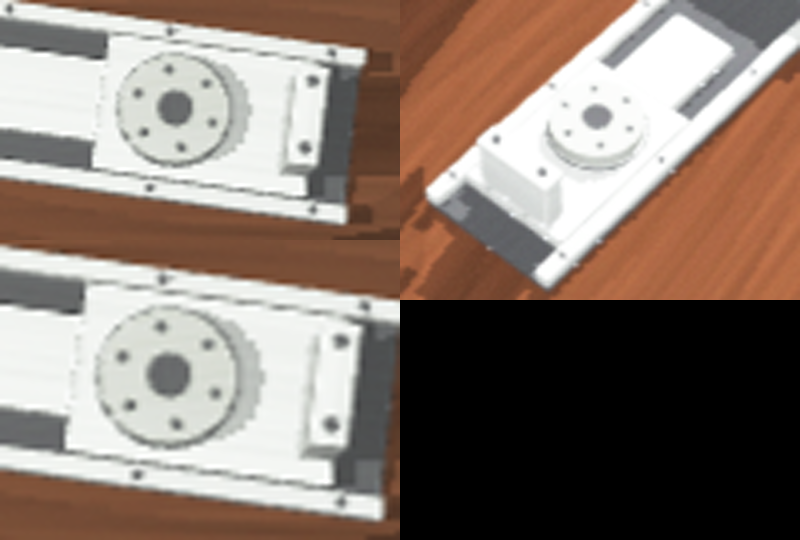

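The wide disc sits at (338.4,231.6) in top, against (338.2,231.2) expected, so it is flat and within about 1 mm of the mark. Now the small disc.

```bash
python3 -m jog '[{"xyz":[-0.15,0.14,3],"angular":[0,0,0],"claw":1},{"xyz":[0,0,4],"angular":[0,0,0],"claw":1},{"xyz":[0,0,4],"angular":[0,0,0],"claw":1},{"xyz":[0,0,4],"angular":[0,0,0],"claw":1},{"xyz":[0,0,3],"angular":[0,0,0],"claw":1},{"xyz":[0,0,1.2],"angular":[0,0,0],"claw":1},{"xyz":[0,0,0],"angular":[0,0,0],"claw":1},{"xyz":[0,0,0],"angular":[0,0,0],"claw":1}]' | head -1
python3 w.py 447.3 115.1 4
```

```text
time_s: 10.6
t 10.6 pos [448.53  113.736  40.015] F [-0.409  1.293  0.187] w 92.17001756305217 g 0.0 q [-0.42   0.441  0.133  2.155 -0.108  0.551 -0.323]
rotvec [ 0.001 -0.    -0.002]
shift cm now [ 0.121 -0.142  3.601] after turning [ 0.122 -0.138  3.601]
```

```bash
python3 -m jog '[{"xyz":[0.12,-0.14,1.5],"angular":[0,0,0],"claw":1},{"xyz":[0,0,1.2],"angular":[0,0,0],"claw":1},{"xyz":[0,0,0.8],"angular":[0,0,0],"claw":1},{"xyz":[0,0,0.1],"angular":[0,0,0],"claw":1},{"xyz":[0,0,0],"angular":[0,0,0],"claw":1},{"xyz":[0,0,0],"angular":[0,0,0],"claw":1}]' | head -1
python3 w.py 447.3 115.1 4
python3 -m jog '[{"xyz":[0,0,0],"angular":[0,0,0],"claw":0.4},{"xyz":[0,0,0],"angular":[0,0,0],"claw":0.4},{"xyz":[0,0,0],"angular":[0,0,0],"claw":0.4},{"xyz":[0,0,0],"angular":[0,0,0],"claw":0.4},{"xyz":[0,0,0],"angular":[0,0,0],"claw":0.4},{"xyz":[0,0,0],"angular":[0,0,0],"claw":0.4},{"xyz":[0,0,0],"angular":[0,0,0],"claw":0.4}]' 30 | head -1
python3 w.py 447.3 115.1 4
```

```text
time_s: 11.2
t 11.2 pos [446.407 115.644   3.611] F [-0.204  0.474  0.286] w 91.85031067515682 g 0.0 q [-0.409  0.515  0.115  2.165 -0.125  0.468 -0.311]
rotvec [ 0.001 -0.    -0.001]
shift cm now [-0.044  0.095 -0.039] after turning [-0.044  0.095 -0.039]
time_s: 11.9
t 11.9 pos [446.255 115.628   3.28 ] F [ 1.15  -0.152  0.677] w 55.3715883187403 g 29.999922215938568 q [-0.409  0.515  0.114  2.165 -0.125  0.467 -0.311]
rotvec [ 0.    -0.    -0.001]
shift cm now [-0.041  0.11  -0.072] after turning [-0.041  0.11  -0.072]
```

```bash
python3 -m jog '[{"xyz":[0,0,-1],"angular":[0,0,0],"claw":0.4},{"xyz":[0,0,-3],"angular":[0,0,0],"claw":0.4},{"xyz":[0,0,-4],"angular":[0,0,0],"claw":0.4},{"xyz":[0,0,-4],"angular":[0,0,0],"claw":0.4},{"xyz":[0,0,-4],"angular":[0,0,0],"claw":0.4},{"xyz":[0,0,-4],"angular":[0,0,0],"claw":0.4},{"xyz":[0,0,-1],"angular":[0,0,0],"claw":0.4},{"xyz":[0,0,0],"angular":[0,0,0],"claw":0.4},{"xyz":[0,0,0],"angular":[0,0,0],"claw":0.4}]' | head -1
python3 w.py 610.6 -104.1 214
```

```text
time_s: 12.8
t 12.8 pos [444.757 115.267 211.988] F [-0.72  -0.345 -2.039] w 55.40338465310787 g 29.999738931655884 q [-0.474  0.147  0.178  2.041 -0.032  0.959 -0.394]
rotvec [-0.002  0.001 -0.001]
shift cm now [-19.911  18.969  -0.223] after turning [-19.927  18.952  -0.201]
```

```bash
python3 -m jog '[{"xyz":[-2,1.9,0],"angular":[0,0,0],"claw":0.4},{"xyz":[-3.4,3.2,0],"angular":[0,0,0],"claw":0.4},{"xyz":[-3.4,3.2,0],"angular":[0,0,0],"claw":0.4},{"xyz":[-3.4,3.2,0],"angular":[0,0,0],"claw":0.4},{"xyz":[-3.4,3.3,0],"angular":[0,0,0],"claw":0.4},{"xyz":[-2.8,2.7,0],"angular":[0,0,0],"claw":0.4},{"xyz":[-1.5,1.5,0],"angular":[0,0,0],"claw":0.4},{"xyz":[0,0,3],"angular":[0,0,0],"claw":0.4},{"xyz":[0,0,4],"angular":[0,0,0],"claw":0.4},{"xyz":[0,0,4],"angular":[0,0,0],"claw":0.4},{"xyz":[0,0,3],"angular":[0,0,0],"claw":0.4},{"xyz":[0,0,0],"angular":[0,0,0],"claw":0.4}]' | head -1
python3 -m jog '[{"xyz":[0,0,0],"angular":[0,0,0],"claw":0.4},{"xyz":[0,0,0],"angular":[0,0,0],"claw":0.4}]' | head -1
python3 w.py 610.6 -104.1 40
```

```text
time_s: 14.0
time_s: 14.2
t 14.2 pos [ 613.11  -104.098   74.235] F [-0.016 -0.436 -1.973] w 55.17971499714024 g 29.99970316886902 q [-0.072  0.607  0.266  1.755 -0.209  0.805  0.179]
rotvec [ 0.002  0.    -0.001]
shift cm now [-0.028 -0.255  3.423] after turning [-0.029 -0.249  3.423]
```

```bash
python3 -m jog '[{"xyz":[-0.02,-0.25,1],"angular":[0,0,0],"claw":0.4},{"xyz":[0,0,1.5],"angular":[0,0,0],"claw":0.4},{"xyz":[0,0,0.8],"angular":[0,0,0],"claw":0.4},{"xyz":[0,0,0],"angular":[0,0,0],"claw":0.4},{"xyz":[0,0,0],"angular":[0,0,0],"claw":0.4},{"xyz":[0,0,0],"angular":[0,0,0],"claw":0.4}]' | head -1
python3 w.py 610.6 -104.1 33.8
```

```text
time_s: 14.8
t 14.8 pos [ 610.048 -103.736   40.506] F [-0.242 -0.159 -2.283] w 54.92222582092829 g 29.999781847000122 q [-0.062  0.652  0.251  1.773 -0.225  0.744  0.192]
rotvec [ 0.001  0.    -0.001]
shift cm now [-0.03   0.059  0.671] after turning [-0.03   0.059  0.671]
```

```bash
python3 -m jog '[{"xyz":[-0.03,0.06,0.3],"angular":[0,0,0],"claw":0.4},{"xyz":[0,0,0.2],"angular":[0,0,0],"claw":0.4},{"xyz":[0,0,0.15],"angular":[0,0,0],"claw":0.4},{"xyz":[0,0,0],"angular":[0,0,0],"claw":0.4},{"xyz":[0,0,0],"angular":[0,0,0],"claw":0.4}]' | head -1
python3 w.py 610.6 -104.1 33.4
```

```text
time_s: 15.3
t 15.3 pos [ 610.157 -103.968   33.66 ] F [ 0.224 -0.352 -0.948] w 55.24101375148823 g 29.999662041664124 q [-0.059  0.663  0.248  1.773 -0.228  0.734  0.195]
rotvec [-0.    -0.    -0.001]
shift cm now [-0.008  0.046  0.026] after turning [-0.008  0.045  0.026]
```

```bash
python3 -m jog '[{"xyz":[0,0.02,0.04],"angular":[0,0,0],"claw":0.4},{"xyz":[0,0,0],"angular":[0,0,0],"claw":0.4},{"xyz":[0,0,0],"angular":[0,0,0],"claw":0.4},{"xyz":[0,0,0],"angular":[0,0,0],"claw":0.68},{"xyz":[0,0,0],"angular":[0,0,0],"claw":0.75},{"xyz":[0,0,0],"angular":[0,0,0],"claw":0.8},{"xyz":[0,0,0],"angular":[0,0,0],"claw":0.85},{"xyz":[0,0,-1],"angular":[0,0,0],"claw":0.9},{"xyz":[0,0,-3],"angular":[0,0,0],"claw":0.9},{"xyz":[0,0,-4],"angular":[0,0,0],"claw":0.9},{"xyz":[0,0,-4],"angular":[0,0,0],"claw":0.9}]' | head -1
python3 -m jog '[{"xyz":[-2,0,0],"angular":[0,0,0],"claw":0},{"xyz":[-3.5,0,0],"angular":[0,0,0],"claw":0},{"xyz":[-3.5,0,0],"angular":[0,0,0],"claw":0},{"xyz":[-3.5,0,0],"angular":[0,0,0],"claw":0},{"xyz":[0,0,0],"angular":[0,0,0],"claw":0},{"xyz":[0,0,0],"angular":[0,0,0],"claw":0},{"xyz":[0,0,0],"angular":[0,0,0],"claw":0}]' | head -1
python3 w.py 598.1 -218.4 36
python3 -c "
from h import *
snap('top','pics/top4.png');snap('scene','pics/scene4.png')
a=cv2.imread('pics/top4.png')[205:265,295:395];b=cv2.imread('pics/scene4.png')[235:325,265:385]
o=np.zeros((540,800,3),np.uint8);o[:240,:400]=cv2.resize(a,(400,240),interpolation=cv2.INTER_CUBIC);o[:300,400:]=cv2.resize(b,(400,300),interpolation=cv2.INTER_CUBIC);
cv2.imwrite('pics/c4.png',o)
for f in('pics/top4.png','pics/scene4.png'):print(proj(f,np.array([611.1,-104.1,48])))"
```

```text
time_s: 16.4
time_s: 17.1
t 17.1 pos [ 596.671 -226.652  153.583] F [0.188 0.249 0.661] w 31.13886299375939 g 0.0 q [ 0.093  0.535  0.313  1.667 -0.193  0.97   0.362]
rotvec [ 0.    -0.001  0.   ]
shift cm now [ 0.822  0.046 11.759] after turning [ 0.836  0.049 11.758]
[338.74746071 229.90052884]
[324.1037293  264.79476219]
```

View pics/c4.png

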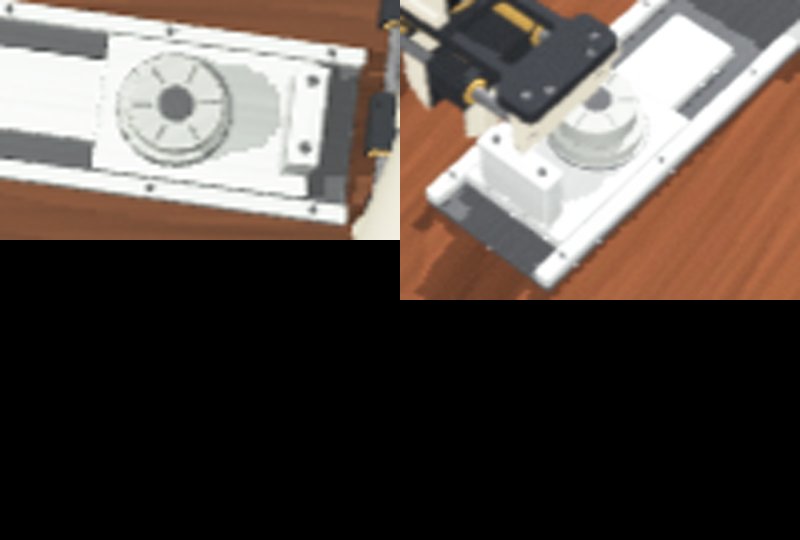

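The stack is centred: the small disc's hole is at (338.6,230.4) against (338.75,229.9) expected, about 1 mm off. Next, lower the closed fingers behind the push block.

```bash
cat > lane.py <<'E'
from h import *
import sys
s=observe();o=np.array([626.378,31.696]);a=-0.113;d=s['position'][:2]-o
ly=np.array([-np.sin(a),np.cos(a)]);lx=np.array([np.cos(a),np.sin(a)])
F=s['wrist_force'][:2]@ly
print('t %.1f lane x %.2f y %.2f z %.1f F %.2f w %.1f'%(s['time_s'],d@lx,d@ly,s['position'][2],F,s['gripper_width']))
if len(sys.argv)>1 and F<-float(sys.argv[1]): sys.exit(1)
E
python3 -m jog '[{"xyz":[0,0.05,3],"angular":[0,0,0],"claw":0},{"xyz":[0,0,4],"angular":[0,0,0],"claw":0},{"xyz":[0,0,3],"angular":[0,0,0],"claw":0},{"xyz":[0,0,2],"angular":[0,0,0],"claw":0},{"xyz":[0,0,0],"angular":[0,0,0],"claw":0},{"xyz":[0,0,0],"angular":[0,0,0],"claw":0}]' | head -1
python3 lane.py
python3 w.py
```

```text
time_s: 17.8
t 17.8 lane x 0.09 y -260.68 z 33.5 F 0.28 w 0.3
t 17.8 pos [ 597.071 -227.329   33.472] F [1.078 0.164 0.46 ] w 0.2637839867601264 g 0.0 q [ 0.127  0.693  0.269  1.72  -0.248  0.763  0.405]
rotvec [-0. -0.  0.]
```

```bash
python3 -m jog '[{"xyz":[1,0,0],"angular":[0,0,0],"claw":0},{"xyz":[0.8,0,0],"angular":[0,0,0],"claw":0},{"xyz":[0.2,0,0],"angular":[0,0,0],"claw":0},{"xyz":[0.2,0,0],"angular":[0,0,0],"claw":0},{"xyz":[0.2,0,0],"angular":[0,0,0],"claw":0}]' | head -1
python3 lane.py 3 && python3 -m jog '[{"xyz":[0.2,0,0],"angular":[0,0,0],"claw":0},{"xyz":[0.2,0,0],"angular":[0,0,0],"claw":0}]' | head -1 && python3 lane.py 3 && python3 -m jog '[{"xyz":[0.2,0,0],"angular":[0,0,0],"claw":0},{"xyz":[0.2,0,0],"angular":[0,0,0],"claw":0}]' | head -1 && python3 lane.py 3 && python3 -m jog '[{"xyz":[0.2,0,0],"angular":[0,0,0],"claw":0},{"xyz":[0.2,0,0],"angular":[0,0,0],"claw":0}]' | head -1 && python3 lane.py 3
```

```text
time_s: 18.3
t 18.3 lane x 0.05 y -237.55 z 33.8 F 0.13 w 0.4
time_s: 18.5
t 18.5 lane x -0.17 y -234.64 z 33.4 F -3.38 w 0.3
```

```bash
python3 -m jog '[{"xyz":[0.2,0,0],"angular":[0,0,0],"claw":0},{"xyz":[0.25,0,0],"angular":[0,0,0],"claw":0},{"xyz":[0.3,0,0],"angular":[0,0,0],"claw":0},{"xyz":[0.35,0,0],"angular":[0,0,0],"claw":0},{"xyz":[0.35,0,0],"angular":[0,0,0],"claw":0},{"xyz":[0.35,0,0],"angular":[0,0,0],"claw":0},{"xyz":[0.35,0,0],"angular":[0,0,0],"claw":0},{"xyz":[0.35,0,0],"angular":[0,0,0],"claw":0},{"xyz":[0.35,0,0],"angular":[0,0,0],"claw":0},{"xyz":[0.35,0,0],"angular":[0,0,0],"claw":0}]' | head -1
python3 lane.py 12 && python3 -m jog '[{"xyz":[0.35,0,0],"angular":[0,0,0],"claw":0},{"xyz":[0.35,0,0],"angular":[0,0,0],"claw":0},{"xyz":[0.35,0,0],"angular":[0,0,0],"claw":0},{"xyz":[0.35,0,0],"angular":[0,0,0],"claw":0},{"xyz":[0.35,0,0],"angular":[0,0,0],"claw":0},{"xyz":[0.35,0,0],"angular":[0,0,0],"claw":0},{"xyz":[0.35,0,0],"angular":[0,0,0],"claw":0},{"xyz":[0.35,0,0],"angular":[0,0,0],"claw":0},{"xyz":[0.3,0,0],"angular":[0,0,0],"claw":0},{"xyz":[0.2,0,0],"angular":[0,0,0],"claw":0},{"xyz":[0.1,0,0],"angular":[0,0,0],"claw":0}]' | head -1 && python3 lane.py 12
```

```text
time_s: 19.5
t 19.5 lane x -0.28 y -204.33 z 33.4 F -5.08 w 0.4
time_s: 20.6
t 20.6 lane x -0.17 y -170.14 z 33.4 F -4.93 w -0.1
```

```bash
S(){ python3 lane.py 9.5; }
python3 -m jog '[{"xyz":[0.2,0,0],"angular":[0,0,0],"claw":0},{"xyz":[0.2,0,0],"angular":[0,0,0],"claw":0},{"xyz":[0.2,0,0],"angular":[0,0,0],"claw":0},{"xyz":[0.2,0,0],"angular":[0,0,0],"claw":0},{"xyz":[0.2,0,0],"angular":[0,0,0],"claw":0},{"xyz":[0.1,0,0],"angular":[0,0,0],"claw":0}]' >/dev/null; S && python3 -m jog '[{"xyz":[0.15,0,0],"angular":[0,0,0],"claw":0},{"xyz":[0.15,0,0],"angular":[0,0,0],"claw":0}]' >/dev/null && S && python3 -m jog '[{"xyz":[0.15,0,0],"angular":[0,0,0],"claw":0},{"xyz":[0.15,0,0],"angular":[0,0,0],"claw":0}]' >/dev/null && S && python3 -m jog '[{"xyz":[0.15,0,0],"angular":[0,0,0],"claw":0},{"xyz":[0.15,0,0],"angular":[0,0,0],"claw":0}]' >/dev/null && S && python3 -m jog '[{"xyz":[0.15,0,0],"angular":[0,0,0],"claw":0},{"xyz":[0.15,0,0],"angular":[0,0,0],"claw":0}]' >/dev/null && S && python3 -m jog '[{"xyz":[0.15,0,0],"angular":[0,0,0],"claw":0},{"xyz":[0.15,0,0],"angular":[0,0,0],"claw":0}]' >/dev/null && S && python3 -m jog '[{"xyz":[0.15,0,0],"angular":[0,0,0],"claw":0},{"xyz":[0.15,0,0],"angular":[0,0,0],"claw":0}]' >/dev/null && S
```

```text
t 21.2 lane x -0.17 y -159.28 z 33.4 F -5.50 w 0.6
t 21.4 lane x -0.16 y -156.55 z 33.4 F -5.23 w 0.1
t 21.6 lane x -0.17 y -153.51 z 33.4 F -6.26 w 0.4
t 21.8 lane x -0.16 y -150.53 z 33.4 F -5.57 w 0.7
t 22.0 lane x -0.16 y -147.57 z 33.4 F -3.57 w 0.6
t 22.2 lane x -0.13 y -144.57 z 33.4 F -5.64 w 0.5
t 22.4 lane x -0.16 y -141.57 z 33.4 F -5.18 w 1.0
```

Clear signal, about 5 N with noise of 1 N. Continuing with a guarded chain.

```bash
S(){ python3 lane.py 9; }
python3 -m jog '[{"xyz":[0.15,0,0],"angular":[0,0,0],"claw":0},{"xyz":[0.15,0,0],"angular":[0,0,0],"claw":0}]' >/dev/null; S && python3 -m jog '[{"xyz":[0.15,0,0],"angular":[0,0,0],"claw":0},{"xyz":[0.15,0,0],"angular":[0,0,0],"claw":0}]' >/dev/null && S && python3 -m jog '[{"xyz":[0.15,0,0],"angular":[0,0,0],"claw":0},{"xyz":[0.15,0,0],"angular":[0,0,0],"claw":0}]' >/dev/null && S && python3 -m jog '[{"xyz":[0.15,0,0],"angular":[0,0,0],"claw":0},{"xyz":[0.15,0,0],"angular":[0,0,0],"claw":0}]' >/dev/null && S && python3 -m jog '[{"xyz":[0.15,0,0],"angular":[0,0,0],"claw":0},{"xyz":[0.15,0,0],"angular":[0,0,0],"claw":0}]' >/dev/null && S && python3 -m jog '[{"xyz":[0.15,0,0],"angular":[0,0,0],"claw":0},{"xyz":[0.15,0,0],"angular":[0,0,0],"claw":0}]' >/dev/null && S && python3 -m jog '[{"xyz":[0.15,0,0],"angular":[0,0,0],"claw":0},{"xyz":[0.15,0,0],"angular":[0,0,0],"claw":0}]' >/dev/null && S && python3 -m jog '[{"xyz":[0.15,0,0],"angular":[0,0,0],"claw":0},{"xyz":[0.15,0,0],"angular":[0,0,0],"claw":0}]' >/dev/null && S && python3 -m jog '[{"xyz":[0.15,0,0],"angular":[0,0,0],"claw":0},{"xyz":[0.15,0,0],"angular":[0,0,0],"claw":0}]' >/dev/null && S && python3 -m jog '[{"xyz":[0.15,0,0],"angular":[0,0,0],"claw":0},{"xyz":[0.15,0,0],"angular":[0,0,0],"claw":0}]' >/dev/null && S
```

```text
t 22.6 lane x -0.12 y -138.56 z 33.4 F -5.96 w 0.6
t 22.8 lane x -0.11 y -135.60 z 33.4 F -5.31 w 0.1
t 23.0 lane x -0.11 y -132.56 z 33.4 F -5.62 w 0.5
t 23.2 lane x -0.09 y -129.61 z 33.4 F -5.35 w 0.5
t 23.4 lane x -0.09 y -126.61 z 33.4 F -5.33 w 0.3
t 23.6 lane x -0.13 y -123.61 z 33.4 F -5.41 w 0.5
t 23.8 lane x -0.11 y -120.64 z 33.4 F -5.98 w 0.4
t 24.0 lane x -0.11 y -117.63 z 33.4 F -5.34 w 0.4
t 24.2 lane x -0.07 y -114.66 z 33.4 F -5.78 w 0.4
t 24.4 lane x -0.08 y -111.66 z 33.4 F -4.36 w 0.2
```

```bash
S(){ python3 lane.py 9; }
python3 -m jog '[{"xyz":[0.12,0,0],"angular":[0,0,0],"claw":0},{"xyz":[0.12,0,0],"angular":[0,0,0],"claw":0}]' >/dev/null; S && python3 -m jog '[{"xyz":[0.12,0,0],"angular":[0,0,0],"claw":0},{"xyz":[0.12,0,0],"angular":[0,0,0],"claw":0}]' >/dev/null && S && python3 -m jog '[{"xyz":[0.12,0,0],"angular":[0,0,0],"claw":0},{"xyz":[0.12,0,0],"angular":[0,0,0],"claw":0}]' >/dev/null && S && python3 -m jog '[{"xyz":[0.12,0,0],"angular":[0,0,0],"claw":0},{"xyz":[0.12,0,0],"angular":[0,0,0],"claw":0}]' >/dev/null && S && python3 -m jog '[{"xyz":[0.12,0,0],"angular":[0,0,0],"claw":0},{"xyz":[0.12,0,0],"angular":[0,0,0],"claw":0}]' >/dev/null && S && python3 -m jog '[{"xyz":[0.12,0,0],"angular":[0,0,0],"claw":0},{"xyz":[0.12,0,0],"angular":[0,0,0],"claw":0}]' >/dev/null && S && python3 -m jog '[{"xyz":[0.12,0,0],"angular":[0,0,0],"claw":0},{"xyz":[0.12,0,0],"angular":[0,0,0],"claw":0}]' >/dev/null && S
```

```text
t 24.6 lane x -0.08 y -109.24 z 33.4 F -5.91 w 0.2
t 24.8 lane x -0.06 y -106.88 z 33.4 F -6.13 w 0.4
t 25.0 lane x -0.05 y -104.49 z 33.4 F -5.54 w 0.2
t 25.2 lane x -0.02 y -102.10 z 33.4 F -6.48 w 0.2
t 25.4 lane x -0.03 y -99.69 z 33.4 F -5.74 w 0.5
t 25.6 lane x -0.05 y -98.22 z 33.4 F -9.24 w 0.6
```

```bash
S(){ python3 lane.py; }
python3 -m jog '[{"xyz":[0.1,0,0],"angular":[0,0,0],"claw":0}]' >/dev/null; S; python3 -m jog '[{"xyz":[0.1,0,0],"angular":[0,0,0],"claw":0}]' >/dev/null; S; python3 -m jog '[{"xyz":[0.1,0,0],"angular":[0,0,0],"claw":0}]' >/dev/null; S
```

```text
t 25.7 lane x -0.05 y -98.29 z 33.4 F -10.18 w 0.4
t 25.8 lane x -0.06 y -98.25 z 33.4 F -12.44 w 0.6
t 25.9 lane x -0.06 y -98.26 z 33.4 F -14.94 w 1.0
```

Contact with the stop is at lane y -98.25. The target is -93.2.

```bash
S(){ python3 lane.py; }
python3 -m jog '[{"xyz":[0.1,0,0],"angular":[0,0,0],"claw":0}]' >/dev/null; S; python3 -m jog '[{"xyz":[0.1,0,0],"angular":[0,0,0],"claw":0}]' >/dev/null; S; python3 -m jog '[{"xyz":[0.1,0,0],"angular":[0,0,0],"claw":0}]' >/dev/null; S;python3 -m jog '[{"xyz":[0,0,0],"angular":[0,0,0],"claw":0}]' >/dev/null; S
```

```text
t 26.0 lane x -0.06 y -98.29 z 33.5 F -15.48 w 0.3
t 26.1 lane x -0.12 y -98.11 z 33.4 F -15.91 w 0.3
t 26.2 lane x -0.18 y -97.46 z 33.5 F -15.12 w 0.7
t 26.3 lane x -0.15 y -97.22 z 33.5 F -15.23 w 0.5
```

Moving at a plateau of about 15.3 N. 4 mm to go.

```bash
S(){ python3 lane.py; }
python3 -m jog '[{"xyz":[0.1,0,0],"angular":[0,0,0],"claw":0},{"xyz":[0.1,0,0],"angular":[0,0,0],"claw":0}]' >/dev/null; S; python3 -m jog '[{"xyz":[0.1,0,0],"angular":[0,0,0],"claw":0},{"xyz":[0,0,0],"angular":[0,0,0],"claw":0}]' >/dev/null; S
```

```text
t 26.5 lane x -0.18 y -95.69 z 33.5 F -15.86 w 0.4
t 26.7 lane x -0.17 y -94.31 z 33.5 F -14.64 w 0.4
```

```bash
python3 -m jog '[{"xyz":[0.1,0,0],"angular":[0,0,0],"claw":0},{"xyz":[0,0,0],"angular":[0,0,0],"claw":0},{"xyz":[0,0,0],"angular":[0,0,0],"claw":0}]' >/dev/null; python3 lane.py
python3 -m jog '[{"xyz":[-0.5,0,0],"angular":[0,0,0],"claw":0},{"xyz":[-0.8,0,0],"angular":[0,0,0],"claw":0},{"xyz":[-2,0,0],"angular":[0,0,0],"claw":0},{"xyz":[-4,0,0],"angular":[0,0,0],"claw":0},{"xyz":[-4,0,-1],"angular":[0,0,0],"claw":0},{"xyz":[-4,0,-4],"angular":[0,0,0],"claw":0},{"xyz":[-4,0,-4],"angular":[0,0,0],"claw":0},{"xyz":[-4,0,-4],"angular":[0,0,0],"claw":0},{"xyz":[0,0,-4],"angular":[0,0,0],"claw":0},{"xyz":[0,0,0],"angular":[0,0,0],"claw":0},{"xyz":[0,0,0],"angular":[0,0,0],"claw":0}]' >/dev/null; python3 lane.py
python3 -c "
from h import *
snap('top','pics/top5.png');snap('scene','pics/scene5.png')
a=cv2.imread('pics/top5.png')[135:335,140:400];b=cv2.imread('pics/scene5.png')[175:325,220:420]
o=np.zeros((308,800,3),np.uint8);o[:308,:400]=cv2.resize(a,(400,308));o[:300,400:]=cv2.resize(b,(400,300))
a=cv2.imread('pics/top5.png')[195:255,250:350];b=cv2.imread('pics/scene5.png')[180:270,300:420]
p=np.zeros((292,800,3),np.uint8);p[:240,:400]=cv2.resize(a,(400,240),interpolation=cv2.INTER_CUBIC);p[:292,400:]=cv2.resize(b,(400,300),interpolation=cv2.INTER_CUBIC)[:292]
cv2.imwrite('pics/c5.png',np.vstack([o,p]))
t=-93.3+98.25;c=137.8+t-1.4+0
an=-0.113
# carrier travel from contact -234.5 to final
for tr in(141,):
  s=np.array([611.1-np.sin(an)*tr,-104.1+np.cos(an)*tr])
  for z in(30,48):print(s,proj('pics/top5.png',np.array([*s,z])),proj('pics/scene5.png',np.array([*s,z])))"
```

```text
t 27.0 lane x -0.15 y -93.43 z 33.5 F -15.88 w 0.2
t 28.1 lane x 0.69 y -302.57 z 190.5 F 0.76 w 0.1
[626.99911356  36.000743  ] [280.25226956 223.43872305] [363.05640666 234.07508139]
[626.99911356  36.000743  ] [279.79505727 221.97029878] [363.37856574 228.96270052]
```

View pics/c5.png

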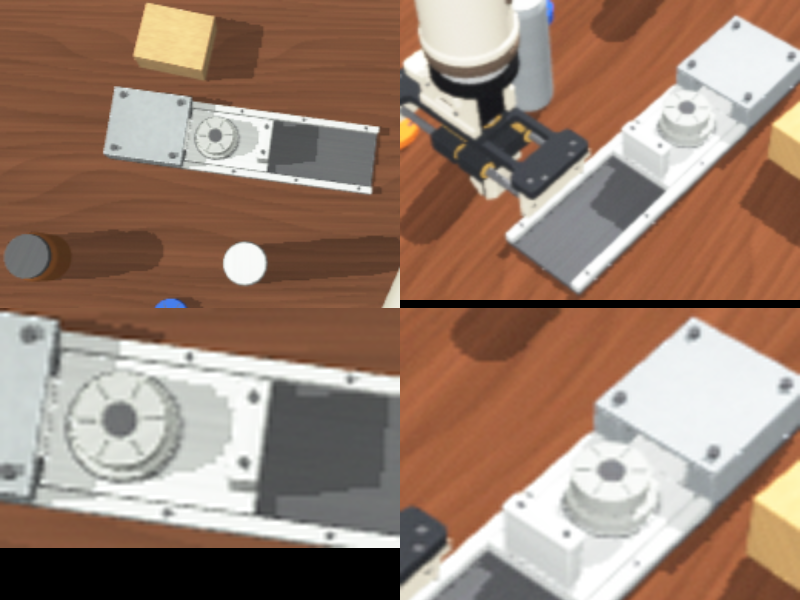

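The final views show the stack concentric: the small disc's hole is at (279.4,222.4) against (279.8,222.0) expected. The carrier is in the tunnel, the stop has been pushed about 4.9 mm, the bystanders in view haven't moved, and the arm is clear. Handing in.

```bash
python3 -c "
from plant import arm
print(arm.close_job())"
```

```text
the job is handed in; nothing more can be done
None
```

The job is handed in: both discs are stacked within about 1 mm of the marked circle's centre, and the carrier pushed the hidden stop back about 4.9 mm. It took about 28 s, and the bystanders were not touched.

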